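# Clear the damp chest's lid and hold it open

### The job

Two lumps of dried clay have been left on the shut lid of the plywood damp chest: first put both into the square scrap tub, leaving the lid shut meanwhile. Then lift the lid by its bar and finish while still holding it open, steady, at 45 degrees, so that the pupils can put their bowls in; it falls shut if let go. Leave everything else, the tub included, standing where it is.

Things in the scene. Friction and masses are not known exactly. Their poses are not given: they have to be found in the camera images.
- offcut_center (a point): centre, half-way up, of a dried grey clay offcut lying on the chest's lid: a roughly rectangular bar about 64 long (its x axis) x 30 wide (its y axis) x 32 high; about 0.07 kg. It is grasped across its 30 mm width.
- stub_center (a point): centre, half-way up, of a dried grey clay stub standing on the chest's lid: round, upright, 44 mm across, 34 mm high; about 0.06 kg.
- tub: loose cream-white square scrap tub, open on top, 170 x 170 x 100 high, walls and floor 5 mm, 0.9 kg; it stands to the left or right of the chest. Origin: centre of its underside; x and y along its sides, z up.
- lid_bar (a point): centre of the handle of the chest's lid: a round steel bar, 14 mm diameter, 150 mm long along y. It stands out in front of the lid's front edge, parallel to it, carried by two brackets (12 mm wide, at 67 mm either side of the middle); between bar surface and lid edge 43 mm are open from above and below. It moves and turns with the lid. With the lid shut its x axis points level from the front edge to the hinge, and the bar's centre is 124 mm above the table.
- lid_hinge (a point): middle of the hinge line of the chest's lid, on the chest's far upper rim, 118 mm above the table; y along the hinge line. The chest is a fixed plywood open box, 200 deep x 260 wide x 118 high; the lid is a plywood plate 206 deep x 266 wide x 12 thick, about 0.6 kg, its upper face 130 mm above the table when shut. The bar's centre is 253 mm in front of the hinge line and, with the lid shut, 6 mm above it.
- lid (a joint): opening angle of the chest's lid in rad: 0 shut (level), growing as the front edge rises, 45 degrees = 0.785, stop at 1.2. The hinge is nearly frictionless: the lid falls shut from any angle when let go; about 3 N upwards at the bar lifts it.
- basin: bystander: round white enamel basin with dark rim, 180 mm across, 78 mm high; it stands on the side of the chest away from the tub. Not for scraps. Origin: centre of its underside.
- jar: bystander: glass jar, 68 mm across, 90 mm high, on the far left of the table. Origin: centre of its underside.
- pot: bystander: slim terracotta pot, 68 mm across, 90 mm high, on the far right of the table. Origin: centre of its underside.
There are look-alikes about, which are no part of the job. What is shaped like the part that bears stub_center but green is not meant. What is shaped like the part that bears offcut_center but green is not meant.

How it is judged:
By the outcome, as a careful person would: the job done as asked, in the order asked, and still so for the second after the job is handed in, while the arm keeps its last pose, push and grip.
It also fails if it takes over 61 s, if anything falls off the work surface, if the arm or the gripper's body presses on something with over 40 N, if the wrist force passes 120 N, or if a joint passes its speed limit or range.

### The arm

A 6-joint arm with a two-finger parallel gripper is mounted at the origin on the work surface. World frame = base frame: x ahead of the robot, y to its left, z up, the work surface at z = 0. Lengths are in m, angles in rad, forces in N, time in s.
With the tool pointing down it reaches from about 0.35 to 0.775 m from the base axis. Payload 5.5 kg.
Tool frame: the origin (TCP) lies at the very end of the fingers, on their centre line; the grasp point (between the pads) lies 19 mm behind it (env.grip_depth is the distance from the TCP to the grasp point, in m); z points along the fingers, y is the direction in which the jaws open and shut (so a half turn about z gives the same grasp; the last joint's range is limited). The gripper opens to 85 mm and grips with 20 to 120 N. Pads are 22 mm wide; open, the fingers measure 114 mm over their backs; the gripper's body (76 mm by 85 mm) begins 54 mm behind the grasp point. The pads swing forward as they close: fully open they stand 13 mm farther back than shut.
Start: joints at [-1.428, 0.313, 0.046, 1.304, 0, 1.431], TCP at [0.16, -0.552, 0.231] pointing down, gripper open.
Joint ranges: [-2.76, 2.76], [-0.86, 1.69], [-1.03, 1.26], [-2.2, 2.34], [-1.47, 1.5], [-3.14, 3.14]. Speed limits (rad/s): [2.57, 2.57, 3.14, 3.14, 3.14, 3.14].

### API

Orientations are given as a unit quaternion [w, x, y, z].
In Python, from workcell import env gives the robot as it stands.
- The arm moves only by the tool step_arm, never from a script. Its argument "series" is a list of rows, each a list of 3 entries, a list of its own where there are three numbers: the shift along the world's x, y, z in cm, then the turn about the world's z in rad, then the closure in counts, from 0 (fully open) to 255 (shut). A call has 1 to 5 rows; each row is the pose to reach, as a shift and turn from the pose measured when the call began; what a row does not reach only later rows make up. A row lasts 1/8 s, in which the tool goes at most 62.5 mm and 10.7 degrees, less where a joint would pass 70% of its speed; a pose out of reach is approached as far as the arm can. A call with a gripper value outside its range is refused whole. The fingers move at their own pace and stop on an object; "newtons" is the grip in N (left out, the last holds). Time passes only in rows, so rows that repeat a pose let the fingers close. It gives the time, the measured TCP pose, the force and the opening at its end, in the units of the state.
- env.get_state(): the state, without advancing time (a new reading comes with each control period).
- env.read_camera(name): name is "scene" or "side" or "wrist"; returns a dict with "frame" (420x560x3 uint8, red, green, blue), "vertical_fov" (degrees; the focal length in pixels is half the picture's height over the tangent of half this angle, whatever the lens; pixels are square), "cx", "cy" (the principal point, pixels), "camera_from_world" (4x4, takes a point from world to camera coordinates). Camera axes: x right, y down, z forward; pixel columns grow to the right and rows downward; lengths in m; the calibration is good to about 2 mm. A picture is of the moment at which its call begins. There is no depth.
- env.hand_in(): hands the job in, once; it reports no verdict.
The state is a dict: "clock": time; "joint_pos": joint angles; "qvel": joint speeds; "tau": joint torques, N m; "tcp_pos": TCP position; "orientation": TCP orientation; "wrist_force": force on the tool from outside, world axes, zero at the start; "ft_torque": the same for the moment, N m; "finger_gap": finger opening in m.
Only numpy, scipy, OpenCV 4.12 (cv2) and the standard library are available. Lean on these libraries where they do the work, as an engineer would, in place of code of your own. Each camera call takes 0.05 s, during which the arm holds its last target.

## Working session

There is one attempt and no reset: what is moved stays moved. The work goes in short steps, Python scripts to look and compute and a tool call to move; the robot and the scene stay as the last step left them, time stands still between calls to the robot, and variables do not carry over. Pictures are saved under pics/ and viewed, and the job is handed in when it is done.

Besides the shell and the picture viewer there is one more tool, called after "Call:" by a JSON object that holds its "op" and its "data". step_arm: Moves the arm, as the interface text tells. Its arguments: {"type":"object","properties":{"series":{"type":"array"},"newtons":{"type":"number"}},"required":["series"]}

```bash
ls; mkdir -p pics
cat > h.py <<'E'
from workcell import env
import numpy as np, cv2
def snap(name,fn):
    r=env.read_camera(name); cv2.imwrite('pics/'+fn+'.png',r['frame'][:,:,::-1])
    d=dict(vf=r['vertical_fov'],cx=r['cx'],cy=r['cy'],T=np.array(r['camera_from_world']))
    np.save('pics/'+fn+'.npy',d,allow_pickle=True); return d
def load(fn): return np.load('pics/'+fn+'.npy',allow_pickle=True).item()
def ray(d,u,v):
    f=210/np.tan(np.radians(d['vf']/2)); R=d['T'][:3,:3]; t=d['T'][:3,3]
    o=-R.T@t; k=R.T@np.array([(u-d['cx'])/f,(v-d['cy'])/f,1]); return o,k/np.linalg.norm(k)
def tri(*obs):
    A=np.zeros((3,3));b=np.zeros(3);rs=[ray(load(f),u,v) for f,u,v in obs]
    for o,k in rs:
        P=np.eye(3)-np.outer(k,k);A+=P;b+=P@o
    p=np.linalg.solve(A,b); return p,[np.linalg.norm(np.cross(p-o,k)) for o,k in rs]
def atz(fn,u,v,z):
    o,k=ray(load(fn),u,v); return o+k*(z-o[2])/k[2]
def proj(fn,p):
    d=load(fn);f=210/np.tan(np.radians(d['vf']/2));q=d['T'][:3,:3]@p+d['T'][:3,3];return d['cx']+f*q[0]/q[2],d['cy']+f*q[1]/q[2]
def crop(fn,x0,y0,x1,y1,s,out):
    im=cv2.imread('pics/'+fn+'.png')[y0:y1,x0:x1];cv2.imwrite('pics/'+out+'.png',cv2.resize(im,None,fx=s,fy=s,interpolation=cv2.INTER_CUBIC))
E
python3 - <<'E'
from h import *
for n in ['scene','side','wrist']:
    d=snap(n,n+'0'); print(n,d['vf'],np.round(-d['T'][:3,:3].T@d['T'][:3,3],3))
print(env.get_state(), env.grip_depth)
E
```

```text
pics
scene 43.66447537935543 [ 1.186 -0.196  1.06 ]
side 42.4608418543014 [0.164 0.834 0.798]
wrist 61.60115849575944 [ 0.225 -0.533  0.371]
{'clock': 0.15, 'joint_pos': array([-1.42758994e+00,  3.13848324e-01,  4.52498812e-02,  1.30360348e+00,
       -2.72762053e-05,  1.43122859e+00]), 'qvel': array([-0.00062868, -0.00255743,  0.00249158,  0.0004854 , -0.00119114,
       -0.00023517]), 'tau': array([ 4.25739694e-03, -4.81065810e+01,  2.98815697e+01,  1.38822774e-02,
       -1.19806618e-04, -6.33258225e-06]), 'tcp_pos': array([ 0.1603827 , -0.55178364,  0.23060616]), 'orientation': array([-7.02769412e-04,  9.90021242e-01,  1.40916448e-01, -1.49166877e-05]), 'wrist_force': array([ 0.61913697,  0.44178071, -0.78321862]), 'ft_torque': array([ 0.00398067, -0.04634674,  0.01670562]), 'finger_gap': 0.0854435457256519} 0.0187
```

View pics/scene0.png

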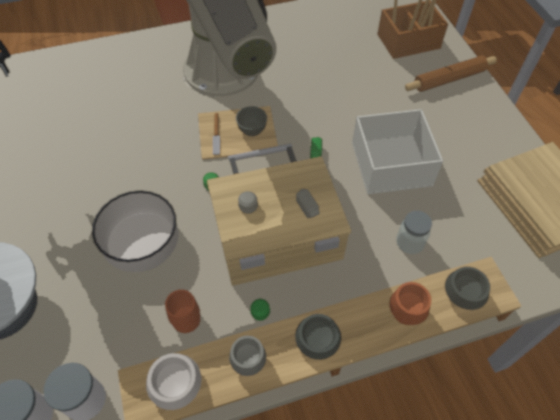

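View pics/side0.png

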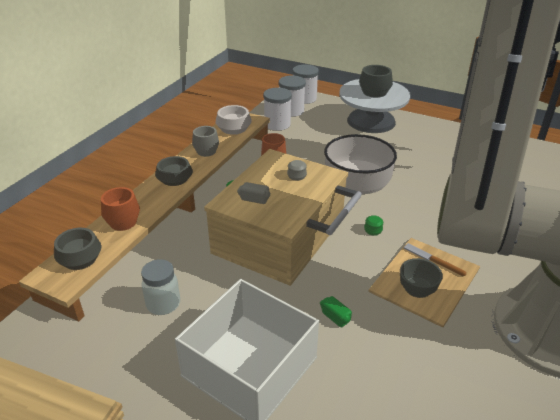

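View pics/wrist0.png

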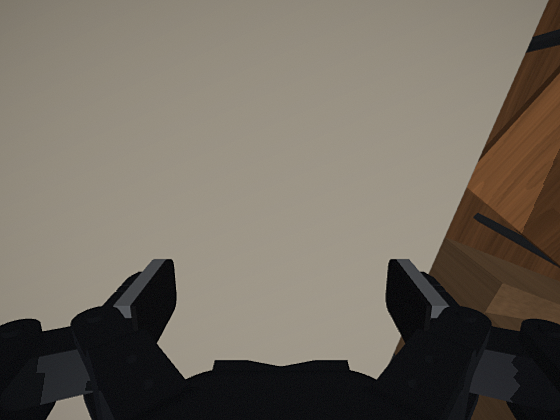

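Run:
```python
from h import *
crop('scene0',190,130,360,290,4.5,'s0c'); crop('side0',195,140,375,280,4.4,'d0c')
crop('scene0',340,90,460,210,5,'s0t'); crop('side0',170,280,330,420,4.2,'d0t')
```

```text
(no output)
```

View pics/s0c.png

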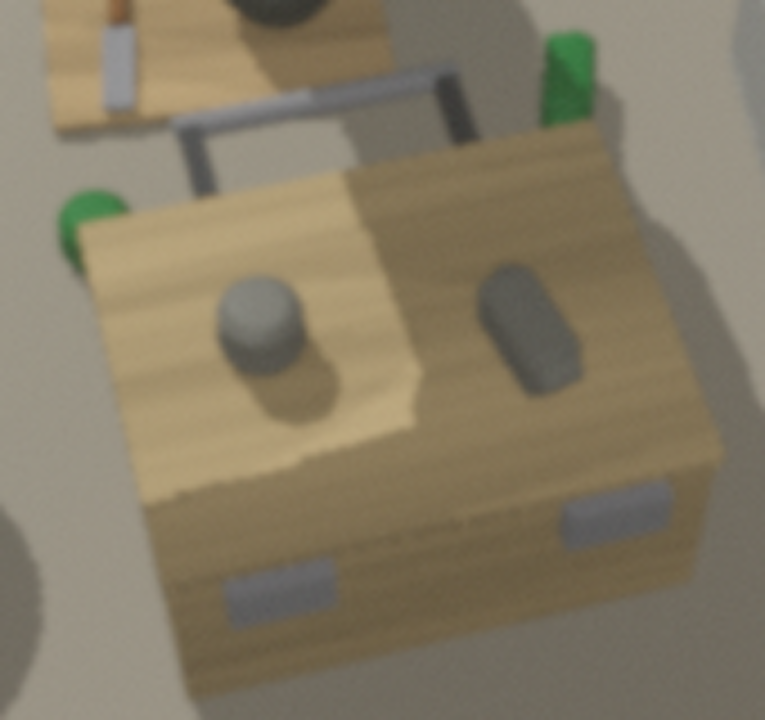

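View pics/d0c.png

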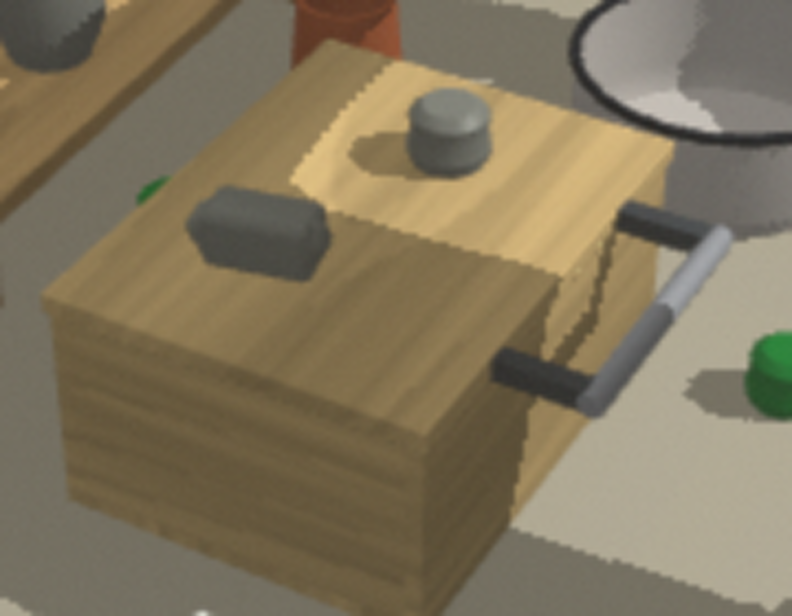

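View pics/s0t.png

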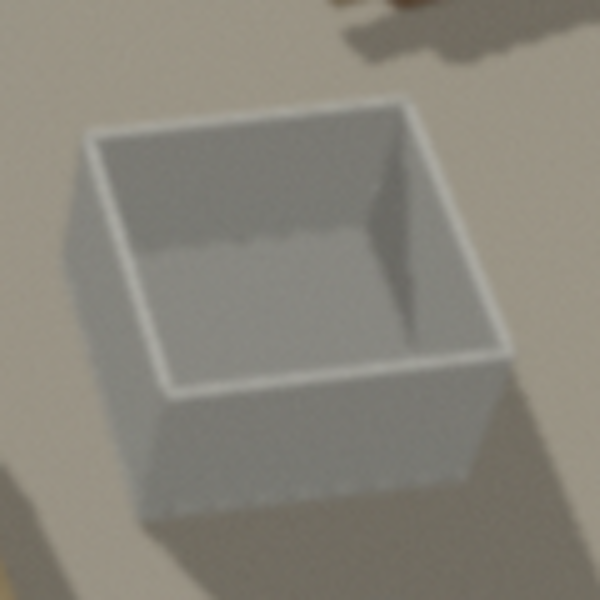

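View pics/d0t.png

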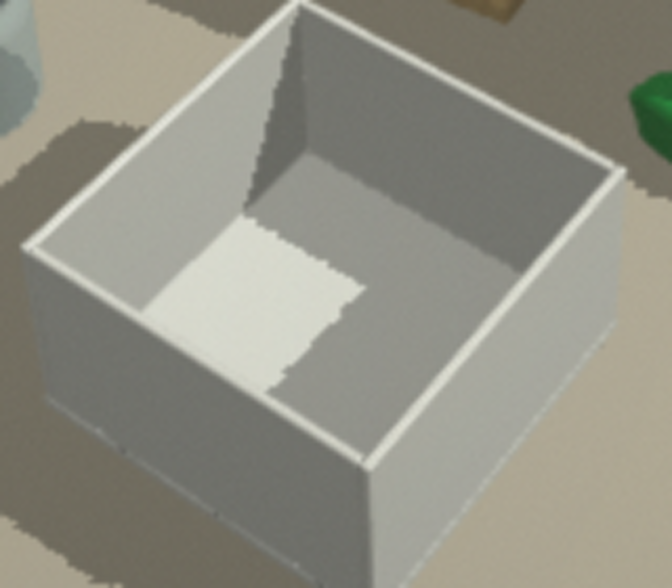

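```bash
cat > m0.py <<'E'
from h import *
S=lambda x,y:('scene0',190+x/4.5,130+y/4.5)
D=lambda x,y:('side0',195+x/4.4,140+y/4.4)
St=lambda x,y:('scene0',340+x/5,90+y/5)
Dt=lambda x,y:('side0',170+x/4.2,280+y/4.2)
P=lambda n,a,b:print(n,*[np.round(q,4) for q in tri(a,b)])
P('stubtop',S(262,308),D(450,110))
P('stubmid',S(261,326),D(450,131))
P('off',S(530,330),D(259,232))
P('barR',S(180,125),D(725,235));P('barL',S(450,72),D(595,402))
P('lidFR',S(80,228),D(672,150));P('lidFL',S(597,125),D(428,437));P('lidBL',S(720,460),D(45,295));P('lidBR',S(163,580),D(335,40))
for a,b in [((90,133),(622,172)),((405,98),(368,463)),((508,353),(30,246)),((170,393),(300,2))]: P('tub',St(*a),Dt(*b))
for q in [(510,280),(553,378)]: print('offend s',np.round(atz(*S(*q),0.146),4))
for q in [(200,228),(322,245)]: print('offend d',np.round(atz(*D(*q),0.146),4))
E
python3 m0.py
```

```text
stubtop [ 0.5742 -0.0726  0.1576] [0.0012 0.0012]
stubmid [ 0.5746 -0.0741  0.1441] [0.0013 0.0013]
off [0.6167 0.0455 0.1456] [0.0003 0.0003]
barR [ 0.4296 -0.0777  0.1243] [0.0021 0.0021]
barL [0.4377 0.0648 0.1229] [0.0009 0.0009]
lidFR [ 0.4787 -0.1398  0.1231] [0.0002 0.0002]
lidFL [0.4935 0.1235 0.1251] [0.0026 0.0026]
lidBL [0.6973 0.1102 0.1242] [0.0015 0.0015]
lidBR [ 0.6802 -0.1507  0.1265] [0.0024 0.0024]
tub [0.3774 0.263  0.0977] [0.0015 0.0015]
tub [0.404  0.4241 0.098 ] [0.0005 0.0005]
tub [0.5666 0.398  0.0968] [0.0007 0.0007]
tub [0.5399 0.2368 0.0964] [0.0012 0.0012]
offend s [0.5874 0.0459 0.146 ]
offend s [0.6456 0.0469 0.146 ]
offend d [0.6426 0.0555 0.146 ]
offend d [0.5851 0.0417 0.146 ]
```

Call:
{"op": "step_arm", "data": {"series": [[[4,4.6,0.5],0.17,0],[[8,9.2,1],0.34,0],[[12,13.8,1.5],0.51,0],[[16,18.4,2],0.68,0],[[20,23,2.5],0.85,0]], "newtons": 30}}

```text
clock: 0.78
tcp_pos: [0.3613, -0.3201, 0.2556]
orientation: [-0.001, 0.842, 0.539, -0.0]
wrist_force: [1.1, -0.6, -0.4]
finger_gap: 0.0854
```

Call:
{"op": "step_arm", "data": {"series": [[[4,4.6,0.3],0.1,0],[[8,9.2,0.5],0.2,0],[[12,13.8,0.5],0.3,0],[[16,18.4,0.5],0.37,0],[[20,23,0.5],0.37,0]]}}

```text
clock: 1.4
tcp_pos: [0.5623, -0.0884, 0.2605]
orientation: [-0.001, 0.729, 0.685, -0.0]
wrist_force: [0.2, -0.0, 0.7]
finger_gap: 0.0853
```

Call:
{"op": "step_arm", "data": {"series": [[[1.3,1.7,0],0,0],[[1.3,1.7,0],0,0]]}}

```text
clock: 1.65
tcp_pos: [0.5758, -0.0697, 0.2597]
orientation: [-0.001, 0.728, 0.686, -0.001]
wrist_force: [-0.4, -0.3, -0.9]
finger_gap: 0.0856
```

Run:
```python
from h import *
d=snap('wrist','w1'); print(np.round(-d['T'][:3,:3].T@d['T'][:3,3],3))
s=env.get_state();print(s['tcp_pos'],s['orientation'],s['joint_pos'])
for p in [(.5744,-.073,.164),(.6167,.0455,.146),(.4337,-.0065,.124)]: print(proj('w1',np.array(p)))
```

```text
[ 0.581 -0.003  0.4  ]
[ 0.5751835  -0.07078369  0.25986203] [-0.00094956  0.72815071  0.68541573 -0.00095569] [-2.60607840e-01  3.19085823e-01  1.23683755e-01  1.37801551e+00
 -6.23720891e-04  1.37063494e+00]
(np.float64(278.6068705834247), np.float64(213.58457435096645))
(np.float64(332.0173739808396), np.float64(30.167672694737604))
(np.float64(90.76391745313322), np.float64(126.00569005610438))
```

View pics/w1.png

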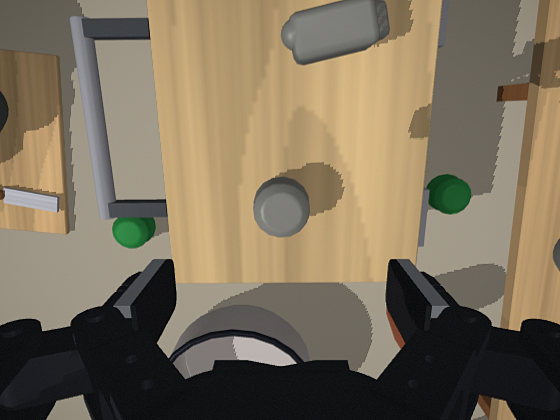

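Run:
```python
from h import *
print(atz('w1',281,208,.164), tri(('w1',281,208),('scene0',248.2,198.4),('side0',297.3,165)))
print(atz('w1',303,64,.14)-atz('w1',385,40,.14), atz('w1',336,31,.146))
```

```text
[ 0.57631027 -0.06904501  0.164     ] (array([ 0.57483933, -0.0720065 ,  0.15770637]), [np.float64(0.0017822472137738706), np.float64(0.0003522607665817291), np.float64(0.002057877510564781)])
[-0.05622612 -0.01192572  0.        ] [0.61931118 0.04484265 0.146     ]
```

Call:
{"op": "step_arm", "data": {"series": [[[0,0,-5],0,0],[[0,0,-9.5],0,0],[[0,0,-12.6],0,0],[[0,0,-12.6],0,0],[[0,0,-12.6],0,60]]}}

```text
clock: 2.33
tcp_pos: [0.5755, -0.0718, 0.1353]
orientation: [-0.0, 0.729, 0.685, -0.001]
wrist_force: [-0.2, -0.1, 0.2]
finger_gap: 0.0698
```

Call:
{"op": "step_arm", "data": {"series": [[[0,0,0],0,200],[[0,0,0],0,200],[[0,0,0],0,200],[[0,0,0],0,200]]}}

```text
clock: 2.82
tcp_pos: [0.5767, -0.0725, 0.1377]
orientation: [0.002, 0.729, 0.685, 0.0]
wrist_force: [-0.8, -1.2, 5.8]
finger_gap: 0.0405
```

Run:
```python
from h import *
snap('side','d2');crop('d2',195,80,400,240,3.8,'d2c')
```

```text
(no output)
```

View pics/d2c.png

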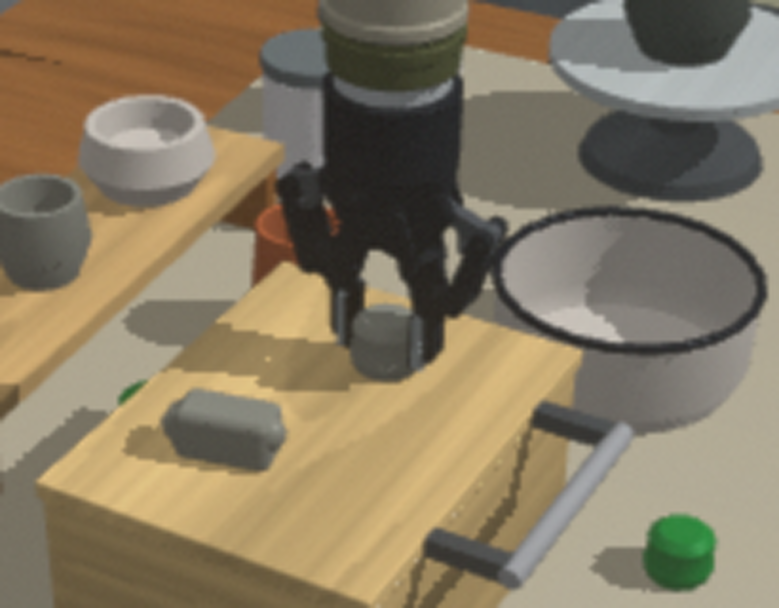

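Call:
{"op": "step_arm", "data": {"series": [[[0,0,1.5],0,200],[[0,0,4],0,200],[[0,0,7],0,200],[[0,0,7],0,200]], "newtons": 35}}

```text
clock: 3.38
tcp_pos: [0.5787, -0.0729, 0.2117]
orientation: [0.004, 0.729, 0.685, 0.002]
wrist_force: [-0.5, 0.1, -0.8]
finger_gap: 0.0405
```

Run:
```python
from h import *
snap('side','d3');crop('d3',195,60,400,240,3.5,'d3c');print(env.get_state()['joint_pos'])
```

```text
[-0.26217885  0.32851043  0.01462809  1.25022954 -0.00155475  1.3704144 ]
```

View pics/d3c.png

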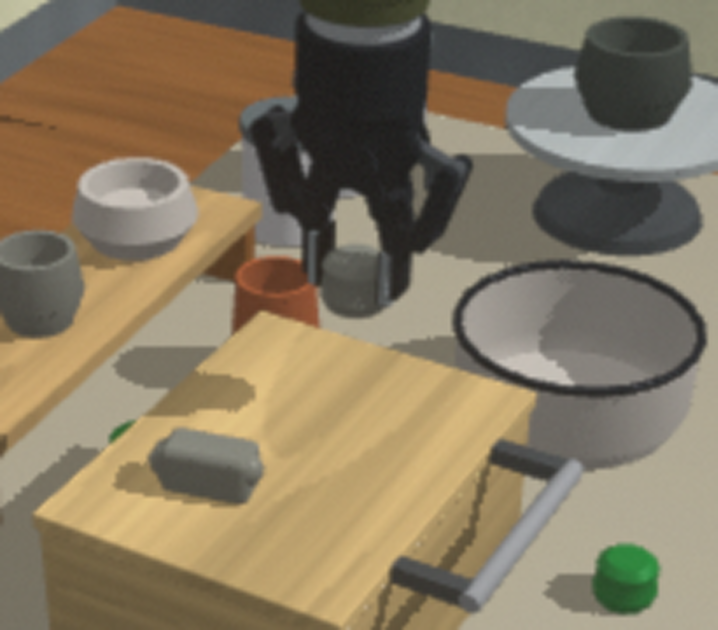

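Call:
{"op": "step_arm", "data": {"series": [[[-1.5,5.5,1],0,200],[[-3,11,1],0,200],[[-4.5,17,1],0,200],[[-6.3,23,1],0,200],[[-8.5,29,1],0,200]]}}

```text
clock: 4.05
tcp_pos: [0.4921, 0.2175, 0.2188]
orientation: [0.003, 0.729, 0.685, 0.001]
wrist_force: [0.8, 1.7, -0.7]
finger_gap: 0.0404
```

Call:
{"op": "step_arm", "data": {"series": [[[-1.5,4,0],0,200],[[-2.7,8.2,0],0,200],[[-2.7,8.4,0],0,200]]}}

```text
clock: 4.42
tcp_pos: [0.4634, 0.3038, 0.2177]
orientation: [0.002, 0.727, 0.687, -0.0]
wrist_force: [0.3, 0.1, -0.5]
finger_gap: 0.0401
```

Run:
```python
from h import *
snap('side','d4');snap('scene','s4');print(env.get_state()['joint_pos'])
im=np.hstack([cv2.imread('pics/s4.png')[60:260,300:480],cv2.imread('pics/d4.png')[220:420,150:330]])
cv2.imwrite('pics/c4.png',cv2.resize(im,None,fx=2.2,fy=2.2))
```

```text
[ 0.43403837  0.27542604 -0.03840127  1.25549876 -0.00559305  2.06539483]
```

View pics/c4.png

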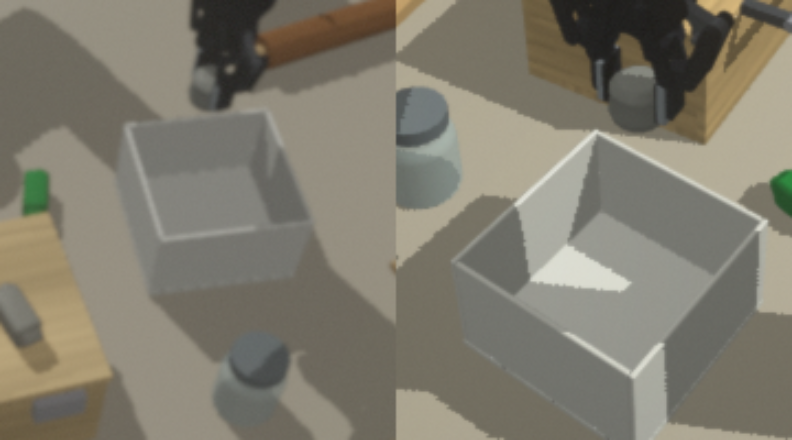

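Call:
{"op": "step_arm", "data": {"series": [[[0.4,0,-5],0,200],[[0.4,0,-10],0,200],[[0.4,0,-14.5],0,200],[[0.4,0,-17.3],0,200],[[0.4,0,-17.3],0,200]]}}

```text
clock: 5.15
tcp_pos: [0.4668, 0.2992, 0.0424]
orientation: [0.002, 0.729, 0.685, -0.003]
wrist_force: [-0.0, 0.0, 0.0]
finger_gap: 0.0405
```

Call:
{"op": "step_arm", "data": {"series": [[[0,0,0],0,60],[[0,0,0],0,60],[[0,0,0],0,60],[[0,0,5],0,60],[[0,0,10],0,60]]}}

```text
clock: 5.78
tcp_pos: [0.4665, 0.2992, 0.1438]
orientation: [0.002, 0.729, 0.685, -0.003]
wrist_force: [0.2, 0.8, 0.1]
finger_gap: 0.0651
```

Run:
```python
from h import *
snap('side','d5');snap('wrist','w5')
im=np.hstack([cv2.imread('pics/w5.png')[:,:,:],cv2.imread('pics/d5.png')[220:420,150:330].repeat(2,0).repeat(2,1)[:400]][:1])
cv2.imwrite('pics/c5.png',im);crop('d5',150,220,330,420,3,'d5c')
```

```text
(no output)
```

View pics/d5c.png

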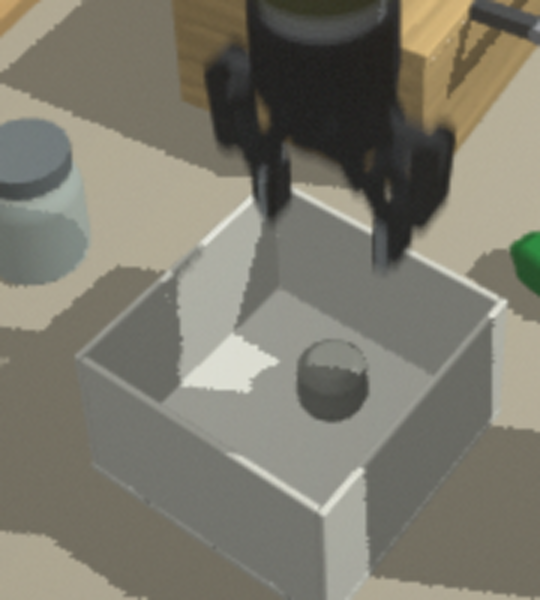

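Call:
{"op": "step_arm", "data": {"series": [[[0,0,5],0.18,0],[[1.5,-3,9],0.36,0],[[4,-8,11],0.54,0],[[7,-13,11],0.72,0],[[10,-18,11],0.9,0]]}}

```text
clock: 6.5
tcp_pos: [0.5702, 0.1222, 0.2602]
orientation: [0.003, 0.359, 0.933, 0.004]
wrist_force: [1.3, 0.7, 0.1]
finger_gap: 0.0854
```

Call:
{"op": "step_arm", "data": {"series": [[[3,-4,0],0.18,0],[[5,-7.3,0],0.36,0],[[5,-7.3,0],0.54,0],[[5,-7.3,0],0.72,0],[[5,-7.3,0],0.9,0]]}}

```text
clock: 7.12
tcp_pos: [0.6203, 0.049, 0.2601]
orientation: [0.001, -0.085, 0.996, 0.005]
wrist_force: [-0.3, 0.1, 0.6]
finger_gap: 0.0853
```

Call:
{"op": "step_arm", "data": {"series": [[[0,0,0],0.04,0],[[0,0,0],0.04,0]]}}

```text
clock: 7.38
tcp_pos: [0.6203, 0.0491, 0.2601]
orientation: [0.001, -0.105, 0.994, 0.005]
wrist_force: [-0.3, -0.1, -0.5]
finger_gap: 0.0855
```

Run:
```python
from h import *
snap('wrist','w6');s=env.get_state();print(s['tcp_pos'],2*np.arctan2(s['orientation'][2],s['orientation'][1]),s['joint_pos'])
print(proj('w6',np.array([.6175,.0455,.146])))
```

```text
[0.62028796 0.04907042 0.26015745] 3.3517328482285147 [-0.05545414  0.40249774  0.24473667  1.41221981  0.01124241 -0.26558975]
(np.float64(274.571442469028), np.float64(195.6095091141483))
```

View pics/w6.png

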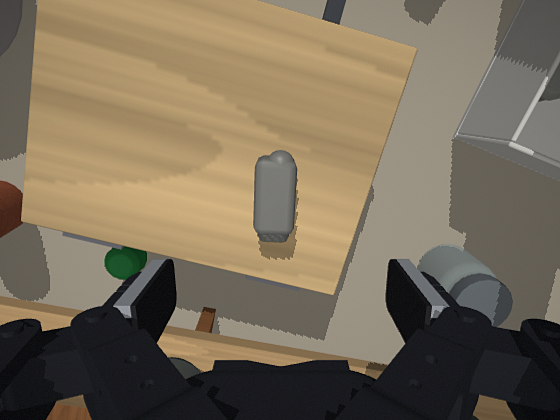

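Run:
```python
from h import *
print(atz('w6',275,196,.148),tri(('w6',275,196),('scene0',190+530/4.5,130+330/4.5),('side0',195+259/4.4,140+232/4.4)))
print(atz('w6',254,165,.16)-atz('w6',253,225,.16),atz('w6',296,165,.16)-atz('w6',294,230,.16))
```

```text
[0.61723859 0.04577973 0.148     ] (array([0.61710767, 0.04562187, 0.14582538]), [np.float64(0.0006910884442893533), np.float64(3.3449843205922265e-05), np.float64(0.0006718342263163286)])
[-0.04278716 -0.00750904  0.        ] [-0.04642865 -0.00900038  0.        ]
```

Call:
{"op": "step_arm", "data": {"series": [[[-0.3,-0.35,-5],-0.02,0],[[-0.3,-0.35,-9.5],-0.02,0],[[-0.3,-0.35,-12.2],-0.02,0],[[-0.3,-0.35,-12.2],-0.02,0],[[-0.3,-0.35,-12.2],-0.02,60]], "newtons": 30}}

```text
clock: 8.05
tcp_pos: [0.6181, 0.0456, 0.1395]
orientation: [0.002, -0.095, 0.995, 0.005]
wrist_force: [0.0, -0.5, -0.4]
finger_gap: 0.0698
```

Call:
{"op": "step_arm", "data": {"series": [[[0,0,0],0,220],[[0,0,0],0,220],[[0,0,0],0,220],[[0,0,0],0,220],[[0,0,0],0,220]]}}

```text
clock: 8.68
tcp_pos: [0.6191, 0.0456, 0.1411]
orientation: [0.004, -0.095, 0.995, 0.005]
wrist_force: [-0.2, 0.7, 6.5]
finger_gap: 0.0295
```

Call:
{"op": "step_arm", "data": {"series": [[[0,0,1.5],0,220],[[0,0,4],0,220],[[0,0,7],0,220],[[0,0,7],0,220]], "newtons": 35}}

```text
clock: 9.18
tcp_pos: [0.6208, 0.0455, 0.2146]
orientation: [0.006, -0.095, 0.995, 0.005]
wrist_force: [0.8, 0.4, -1.2]
finger_gap: 0.0296
```

Run:
```python
from h import *
snap('side','d7');snap('wrist','w7');crop('d7',195,60,400,240,3.5,'d7c');print(env.get_state()['joint_pos'])
```

```text
[-0.06124065  0.4029292   0.12663102  1.28834211  0.01129131 -0.25108886]
```

View pics/d7c.png

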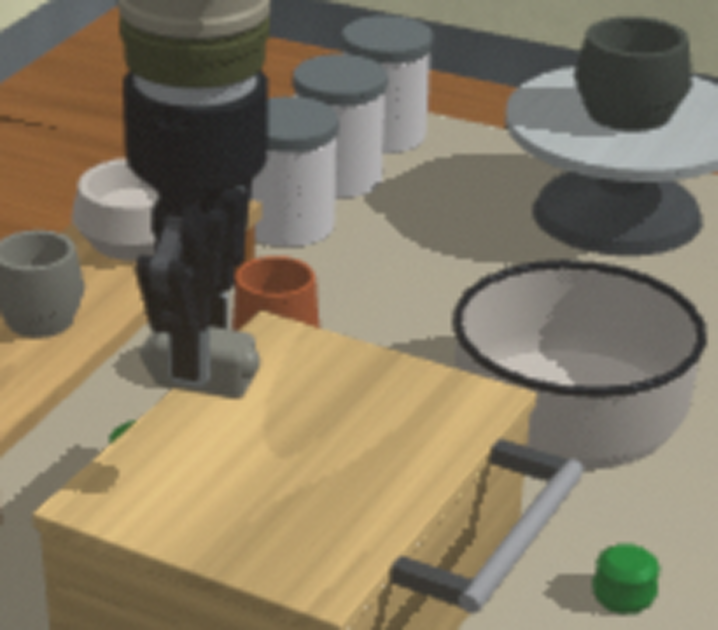

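View pics/w7.png

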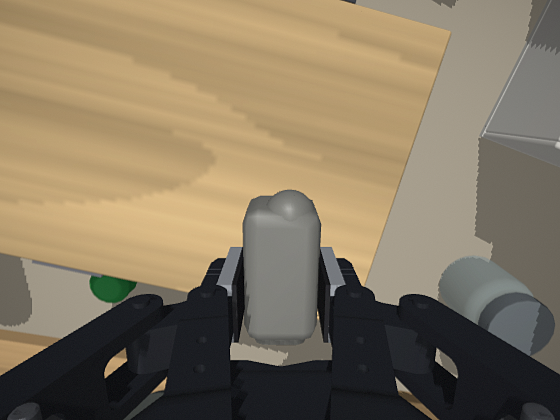

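Run:
```python
from h import *
print(atz('d5',150+333/3,220+380/3,.025))
```

```text
[0.46510658 0.30123583 0.025     ]
```

Call:
{"op": "step_arm", "data": {"series": [[[-2.2,5,0],-0.1,220],[[-4.4,10,0],-0.2,220],[[-7,15.5,0],-0.3,220],[[-9.6,21,0],-0.36,220],[[-12.2,26.5,0],-0.36,220]]}}

```text
clock: 9.9
tcp_pos: [0.4953, 0.3118, 0.2098]
orientation: [0.004, 0.085, 0.996, 0.004]
wrist_force: [1.6, 0.1, -0.8]
finger_gap: 0.0293
```

Call:
{"op": "step_arm", "data": {"series": [[[-2.2,5,0],0,220],[[-2.3,5.2,0],0,220],[[-2.3,5.2,0],0,220]]}}

```text
clock: 10.28
tcp_pos: [0.4717, 0.3635, 0.2086]
orientation: [0.003, 0.085, 0.996, 0.003]
wrist_force: [-0.4, -0.7, -0.4]
finger_gap: 0.0294
```

Run:
```python
from h import *
snap('side','d8');snap('wrist','w8');s=env.get_state();print(s['tcp_pos'],2*np.arctan2(s['orientation'][2],s['orientation'][1]))
```

```text
[0.47267864 0.36256451 0.20918836] 2.9692495446473424
```

View pics/w8.png

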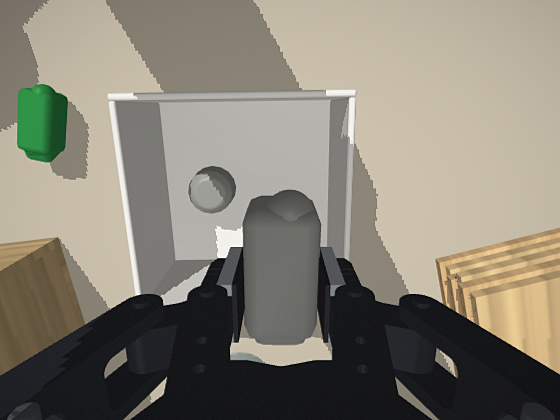

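View pics/d8.png

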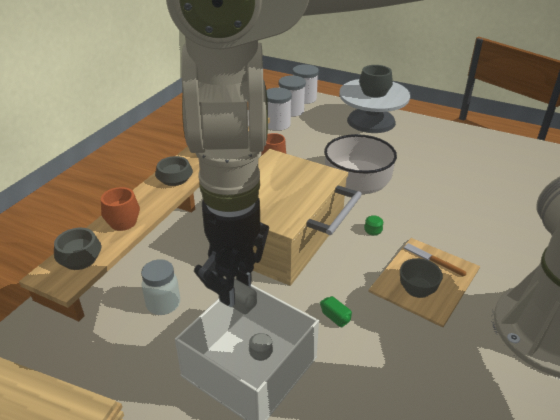

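Call:
{"op": "step_arm", "data": {"series": [[[0.3,0,-5],0,220],[[0.3,0,-10],0,220],[[0.3,0,-14],0,220],[[0.3,0,-15.2],0,220],[[0.3,0,-15.2],0,220]]}}

```text
clock: 11.0
tcp_pos: [0.4761, 0.3616, 0.0571]
orientation: [0.003, 0.087, 0.996, 0.003]
wrist_force: [0.2, -0.4, -0.3]
finger_gap: 0.0293
```

Call:
{"op": "step_arm", "data": {"series": [[[0,0,0],0,125],[[0,0,0],0,125],[[0,0,0],0,125],[[0,0,5],0,125],[[0,0,10],0,125]]}}

```text
clock: 11.62
tcp_pos: [0.4756, 0.3615, 0.1581]
orientation: [0.003, 0.087, 0.996, 0.003]
wrist_force: [1.0, 0.1, 1.1]
finger_gap: 0.0436
```

Run:
```python
from h import *
snap('side','d9');snap('wrist','w9');s=env.get_state();print(s['tcp_pos'],2*np.arctan2(s['orientation'][2],s['orientation'][1]))
crop('d9',150,200,350,420,2.7,'d9c')
```

```text
[0.47937017 0.36367829 0.16405805] 2.9679594102099953
```

View pics/d9c.png

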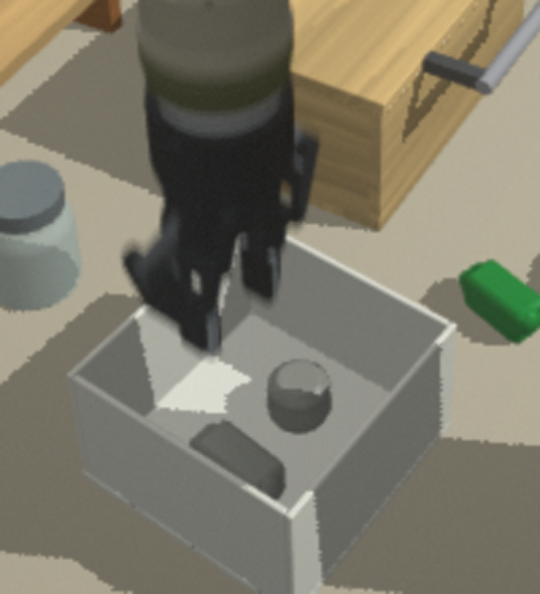

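View pics/w9.png

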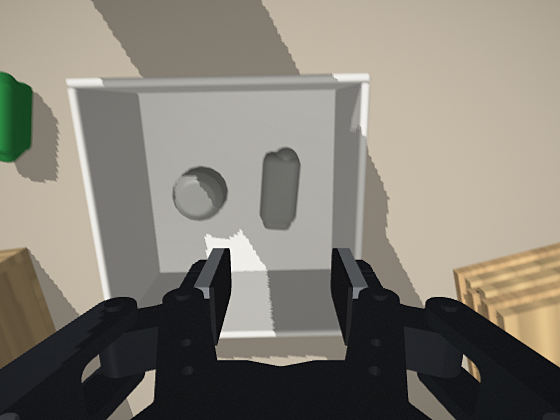

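Call:
{"op": "step_arm", "data": {"series": [[[0,-3,5],-0.18,125],[[-0.5,-8,9],-0.36,125],[[-1,-14,9],-0.54,125],[[-2,-20,9],-0.72,125],[[-3,-26,9],-0.9,125]]}}

```text
clock: 12.35
tcp_pos: [0.4489, 0.1021, 0.2542]
orientation: [0.01, 0.514, 0.858, 0.002]
wrist_force: [0.5, 0.3, 0.4]
finger_gap: 0.0435
```

Call:
{"op": "step_arm", "data": {"series": [[[-1,-6,0],-0.18,125],[[-1.5,-10,0],-0.36,125],[[-1.5,-11,0],-0.54,125],[[-1.5,-11,0],-0.555,125],[[-1.5,-11,0],-0.555,125]]}}

```text
clock: 12.98
tcp_pos: [0.4338, -0.0074, 0.2542]
orientation: [0.01, 0.728, 0.686, -0.0]
wrist_force: [0.2, 0.7, -0.0]
finger_gap: 0.0438
```

Run:
```python
from h import *
snap('wrist','w10');s=env.get_state();print(s['tcp_pos'],2*np.arctan2(s['orientation'][2],s['orientation'][1]),s['joint_pos'])
print(proj('w10',np.array([.4337,-.0065,.124])),proj('w10',np.array([.4296,-.0777,.124])),proj('w10',np.array([.4377,.0648,.124])))
```

```text
[ 0.43388584 -0.00718961  0.25417022] 1.5112433479148117 [-0.19305606  0.02048152 -0.25236165  1.28149398 -0.01269559  1.43718876]
(np.float64(277.4653170241133), np.float64(193.64087096575997)) (np.float64(277.8574137139574), np.float64(275.43969792641644)) (np.float64(276.8688530733973), np.float64(99.22660977027714))
```

View pics/w10.png

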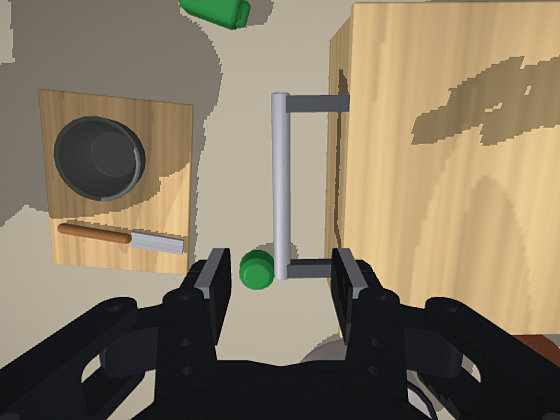

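Run:
```python
from h import *
a=atz('w10',280.5,95,.124);b=atz('w10',281,278,.124);print(a,b,(a+b)/2, np.arctan2(a[0]-b[0],a[1]-b[1]))
S=lambda x,y:('scene0',190+x/4.5,130+y/4.5)
D=lambda x,y:('side0',195+x/4.4,140+y/4.4)
print(tri(('w10',281,278),S(180,125),D(725,235)),tri(('w10',280.5,95),S(450,72),D(595,402)))
```

```text
[0.44053694 0.06759718 0.124     ] [ 0.43211026 -0.0802708   0.124     ] [ 0.4363236  -0.00633681  0.124     ] 0.056926272584145836
(array([ 0.43071614, -0.0784898 ,  0.12491379]), [np.float64(0.0018253387958033476), np.float64(0.002214103623261145), np.float64(0.002617880288512085)]) (array([0.43877076, 0.06591607, 0.12362867]), [np.float64(0.0024474338503917416), np.float64(0.0008595513887587569), np.float64(0.0021263554750134217)])
```

Call:
{"op": "step_arm", "data": {"series": [[[0.15,0,-5],0,125],[[0.15,0,-10],0,125],[[0.15,0,-13.5],0,125],[[0.15,0,-14.9],0,125],[[0.15,0,-14.9],0,125]], "newtons": 30}}

```text
clock: 13.65
tcp_pos: [0.4351, -0.0067, 0.1049]
orientation: [0.01, 0.727, 0.686, -0.001]
wrist_force: [0.2, 0.2, 0.0]
finger_gap: 0.0435
```

Call:
{"op": "step_arm", "data": {"series": [[[0,0,0],0,250],[[0,0,0],0,250],[[0,0,0],0,250],[[0,0,0],0,250],[[0,0,0],0,250]]}}

```text
clock: 14.28
tcp_pos: [0.4365, -0.0068, 0.1064]
orientation: [0.011, 0.727, 0.686, 0.0]
wrist_force: [0.2, 0.6, 6.6]
finger_gap: 0.013
```

Run:
```python
from h import *
snap('side','d11');s=env.get_state();print(s['tcp_pos'],s['orientation'],s['wrist_force'],s['ft_torque'])
crop('d11',230,100,430,260,3.8,'d11c')
```

```text
[ 0.43655405 -0.00676024  0.1064009 ] [1.11003005e-02 7.27136487e-01 6.86403022e-01 4.52300725e-04] [0.61423369 0.76171394 6.32514061] [ 0.241154   -0.03141855  0.06644384]
```

View pics/d11c.png

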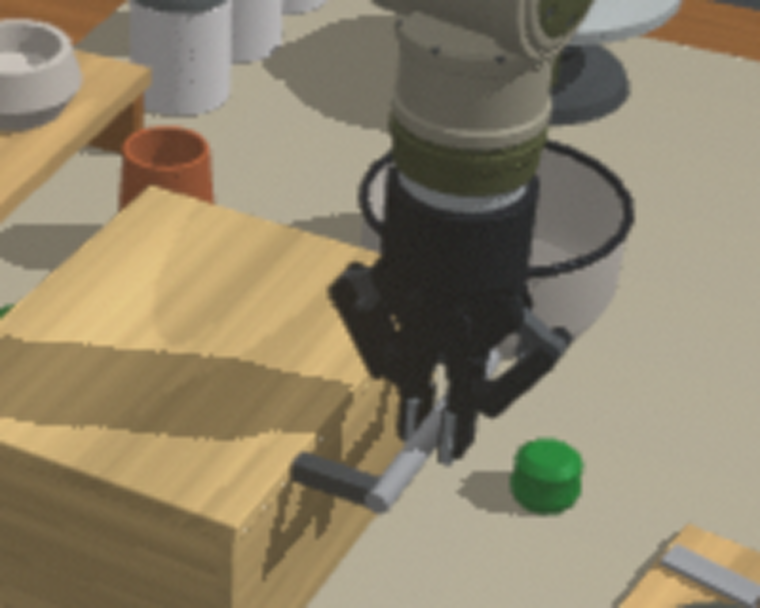

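Call:
{"op": "step_arm", "data": {"series": [[[0.05,0,1.1],0,250],[[0.15,0,2.2],0,250],[[0.5,0,4.4],0,250],[[1,-0.1,6.5],0,250],[[1.7,-0.1,8.6],0,250]]}}

```text
clock: 14.95
tcp_pos: [0.4532, -0.0076, 0.1932]
orientation: [0.011, 0.727, 0.686, 0.0]
wrist_force: [3.1, -1.0, -5.4]
finger_gap: 0.0131
```

Call:
{"op": "step_arm", "data": {"series": [[[0,0,0],0,250]]}}

```text
clock: 15.08
tcp_pos: [0.4536, -0.0076, 0.1944]
orientation: [0.011, 0.727, 0.686, 0.001]
wrist_force: [2.2, -0.5, -5.2]
finger_gap: 0.0126
```

Run:
```python
from h import *
snap('side','d12');s=env.get_state();print(s['tcp_pos'],s['orientation'],s['wrist_force'],s['ft_torque'])
crop('d12',200,60,430,260,3.3,'d12c')
```

```text
[ 0.45332174 -0.0075439   0.19357078] [1.08353333e-02 7.27076784e-01 6.86470463e-01 4.99620123e-04] [ 1.41026861  0.2296913  -2.9375335 ] [ 0.09421534 -0.20786592  0.11111829]
```

View pics/d12c.png

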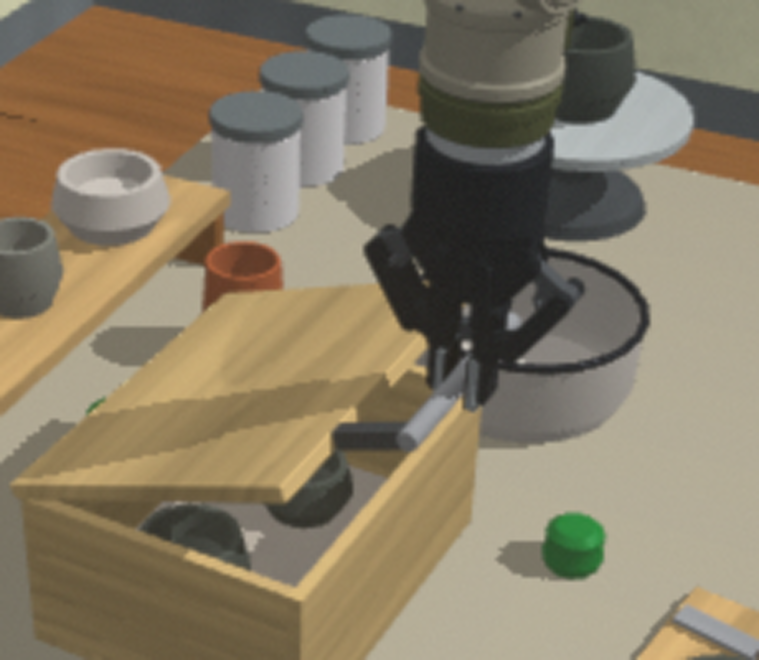

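Call:
{"op": "step_arm", "data": {"series": [[[0.9,-0.05,1.9],0,250],[[2,-0.1,3.8],0,250],[[3.25,-0.2,5.7],0,250],[[4.6,-0.3,7.4],0,250],[[6.1,-0.35,9],0,250]]}}

```text
clock: 15.75
tcp_pos: [0.5095, -0.0104, 0.2831]
orientation: [0.007, 0.727, 0.687, -0.003]
wrist_force: [-11.8, 0.9, 7.7]
finger_gap: 0.0129
```

Call:
{"op": "step_arm", "data": {"series": [[[0,0,0],0,250],[[0,0,0],0,250]]}}

```text
clock: 16.0
tcp_pos: [0.5081, -0.0103, 0.282]
orientation: [0.006, 0.727, 0.687, -0.004]
wrist_force: [-4.0, 0.2, 0.6]
finger_gap: 0.013
```

Run:
```python
from h import *
snap('side','d13');snap('scene','s13');s=env.get_state();print(s['tcp_pos'],s['orientation'],s['wrist_force'],s['ft_torque'],s['qvel'])
crop('d13',200,60,420,260,3.4,'d13c');crop('s13',160,60,380,270,3.4,'s13c')
```

```text
[ 0.50834169 -0.01028015  0.28217572] [ 0.00622805  0.72707441  0.68652081 -0.00363247] [-4.17704048  0.60886226 -0.22539936] [0.11916753 0.74262202 0.03860436] [ 0.00018706 -0.00044034  0.00520636 -0.00208297  0.00029398 -0.00057588]
```

View pics/d13c.png

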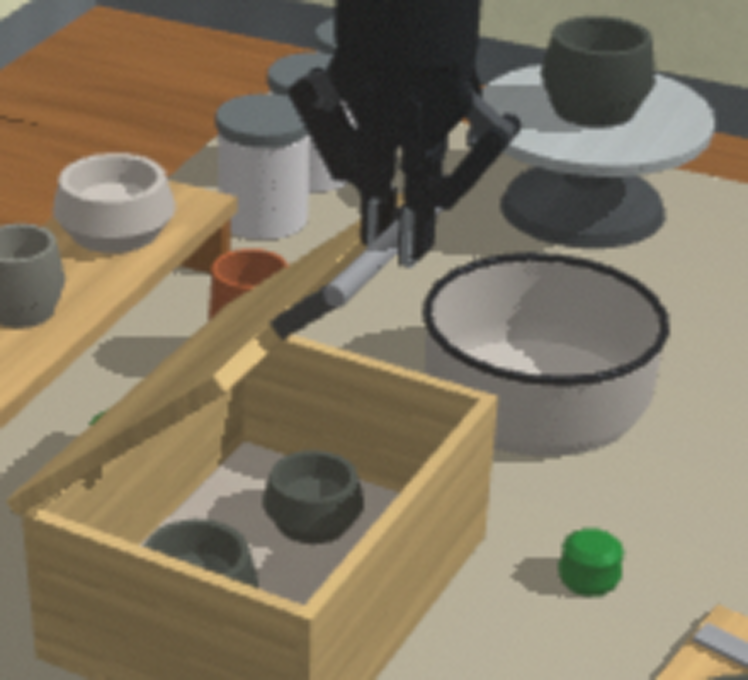

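View pics/s13c.png

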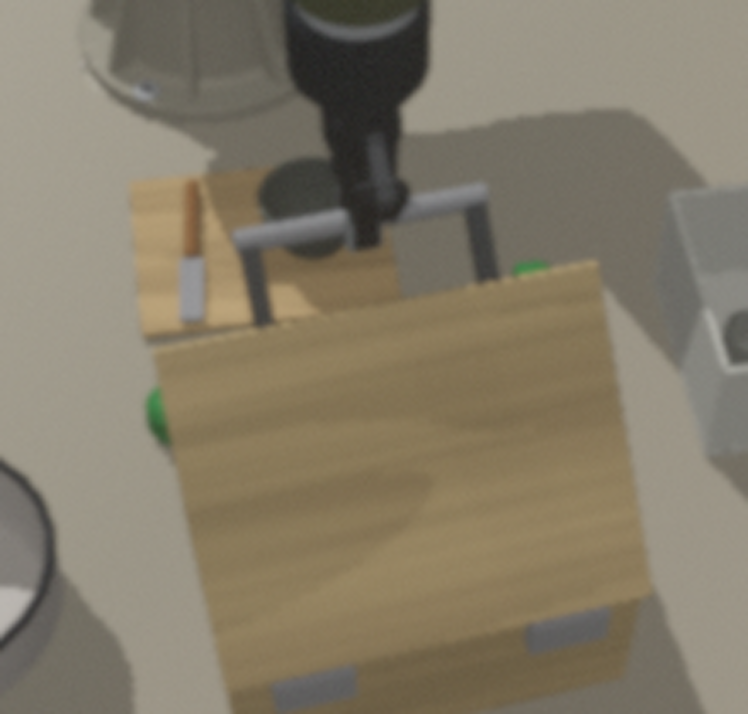

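Run:
```python
from h import *
crop('d13',200,110,320,220,6.5,'d13e');crop('s13',220,100,360,160,5.7,'s13e')
```

```text
(no output)
```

View pics/d13e.png

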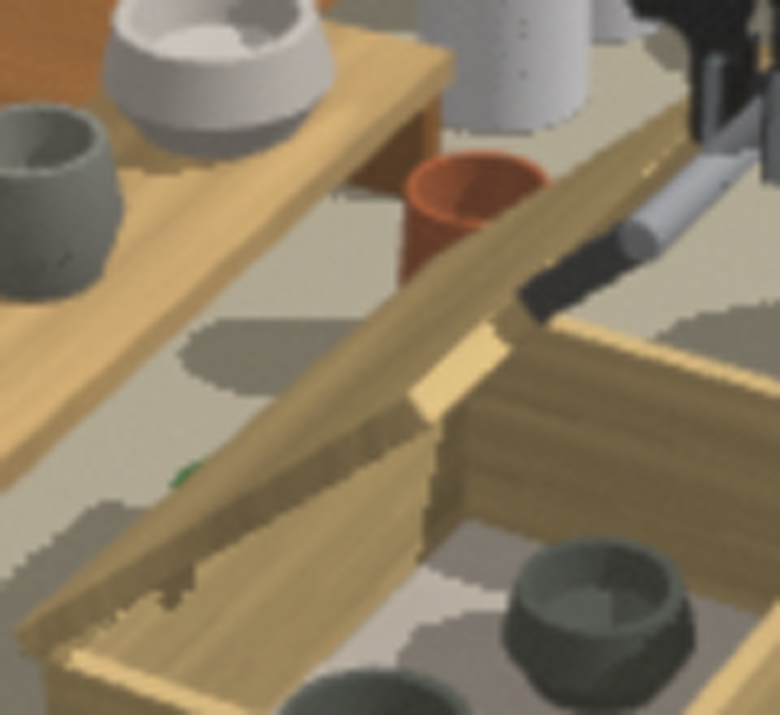

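View pics/s13e.png

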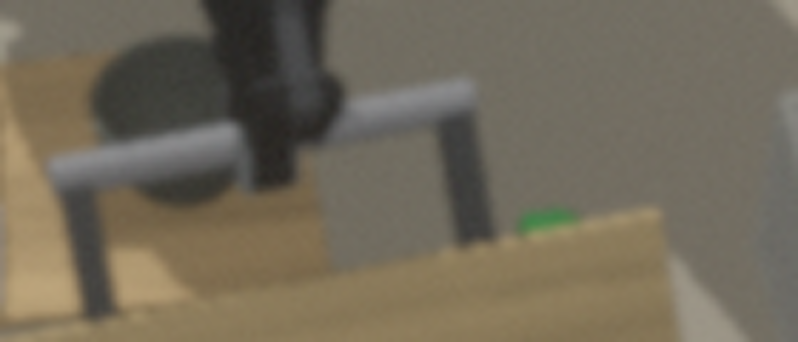

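```bash
cat > fit.py <<'E'
from h import *
from scipy.optimize import least_squares
S=lambda x,y:(190+x/4.5,130+y/4.5); D=lambda x,y:(195+x/4.4,140+y/4.4)
L=[-.253,.075,.006];R=[-.253,-.075,.006];FL=[-.203,.133,.012];FR=[-.203,-.133,.012]
shut=[('scene0',R,S(180,125)),('side0',R,D(725,235)),('scene0',L,S(450,72)),('side0',L,D(595,402)),('scene0',FR,S(80,228)),('side0',FR,D(672,150)),('scene0',FL,S(597,125)),('side0',FL,D(428,437)),('w10',L,(280.5,95)),('w10',R,(281,278))]
def mk(d,s,dl,sl,df,sf,sr): return [(d,L,dl),(s,L,sl),(d,FL,df),(s,FL,sf),(s,R,sr)]
def pt(q,p,th):
    x,y,yaw=q; c,s=np.cos(th),np.sin(th)
    r=np.array([p[0]*c+p[2]*s, p[1], -p[0]*s+p[2]*c])
    return np.array([x+np.cos(yaw)*r[0]-np.sin(yaw)*r[1], y+np.sin(yaw)*r[0]+np.cos(yaw)*r[1], .118+r[2]])
def fit(op):
    def f(v):
        o=[]
        for a,th in ((shut,0),(op,v[3])):
            for n,p,uv in a: o+=list(np.subtract(proj(n,pt(v[:3],p,th)),uv))
        return o
    r=least_squares(f,[.688,-.02,-.057,.78],loss='soft_l1'); print(r.x,np.degrees(r.x[3]),'bar',pt(r.x[:3],[-.253,0,.006],r.x[3])); print(np.round(r.fun.reshape(-1,2),1).tolist())
    for k in range(len(op)):  # per-obs angle
        pass
E
python3 - <<'E'
from fit import *
fit(mk('d13','s13',(298.6,146.6),(302.8,116.7),(263.4,171.2),(335.8,137.2),(229.1,129.8)))
E
```

```text
[ 0.68865575 -0.01896709 -0.05094298  0.73861504] 42.31952438151291 bar [ 0.50586415 -0.00964707  0.29277233]
[[-1.8, 0.6], [-1.5, -0.5], [1.6, -0.3], [-2.1, 0.6], [-1.1, -1.6], [0.2, -2.9], [-0.6, -2.4], [-1.0, -1.1], [-1.1, -1.7], [0.1, 0.8], [-0.3, 1.3], [-0.2, -0.0], [-0.8, -0.6], [-0.3, -1.1], [-0.8, 1.2]]
```

Run:
```python
from fit import *
snap('wrist','w14');snap('wrist','w14b')
q=[.6887,-.019,-.0525]
for th in (42.3,43.5,45): print(th,[np.round(proj('w14',pt(q,p,np.radians(th))),1) for p in (L,FL,R,[-.253,.03,.006])])
d=load('w14');print(np.round(d['T'][:3,:3].T[:,2],3))
```

```text
42.3 [array([271.4,  83.5]), array([378.5, -73.1]), array([275.3, 424.5]), array([272.8, 207.8])]
43.5 [array([282.1,  82.9]), array([388.9, -76.9]), array([283.4, 431.8]), array([282.6, 210.6])]
45 [array([296.8,  81.9]), array([402.6, -81.8]), array([294.2, 441.1]), array([295.9, 214.3])]
[-0.012 -0.275 -0.961]
```

View pics/w14.png

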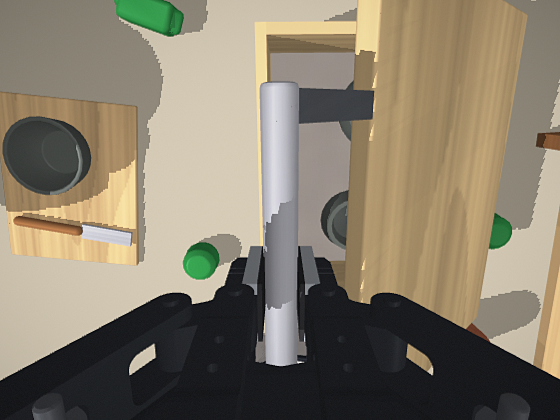

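Call:
{"op": "step_arm", "data": {"series": [[[0.3,0,0.3],0,250],[[0.6,0,0.6],0,250],[[0.6,0,0.6],0,250],[[0.6,0,0.6],0,250]]}}

```text
clock: 16.7
tcp_pos: [0.5147, -0.0106, 0.2886]
orientation: [0.007, 0.727, 0.686, -0.004]
wrist_force: [-3.8, -2.0, 0.0]
finger_gap: 0.013
```

Run:
```python
from fit import *
snap('wrist','w15');snap('side','d15');snap('scene','s15');s=env.get_state();print(s['tcp_pos'],s['orientation'],s['wrist_force'],s['qvel'])
q=[.6887,-.019,-.0525]
for th in (43,44,45,46): print(th,[np.round(proj('w15',pt(q,p,np.radians(th))),1) for p in (L,[-.253,.03,.006])])
crop('d15',200,110,320,220,6.5,'d15e');crop('s15',220,100,360,160,5.7,'s15e');crop('w15',200,50,400,200,4,'w15e')
```

```text
[ 0.51460251 -0.01057657  0.28855172] [ 0.00670924  0.72714404  0.68644303 -0.00353531] [-4.10765218 -2.77180143 -0.41412449] [-0.0015056   0.00023237 -0.00082447  0.00016792  0.0003822  -0.00076399]
43 [array([259.8,  84.4]), array([262.2, 205. ])]
44 [array([268.2,  83.9]), array([269.9, 207.2])]
45 [array([277.2,  83.4]), array([278.1, 209.4])]
46 [array([286.8,  82.8]), array([286.8, 211.7])]
```

View pics/d15e.png

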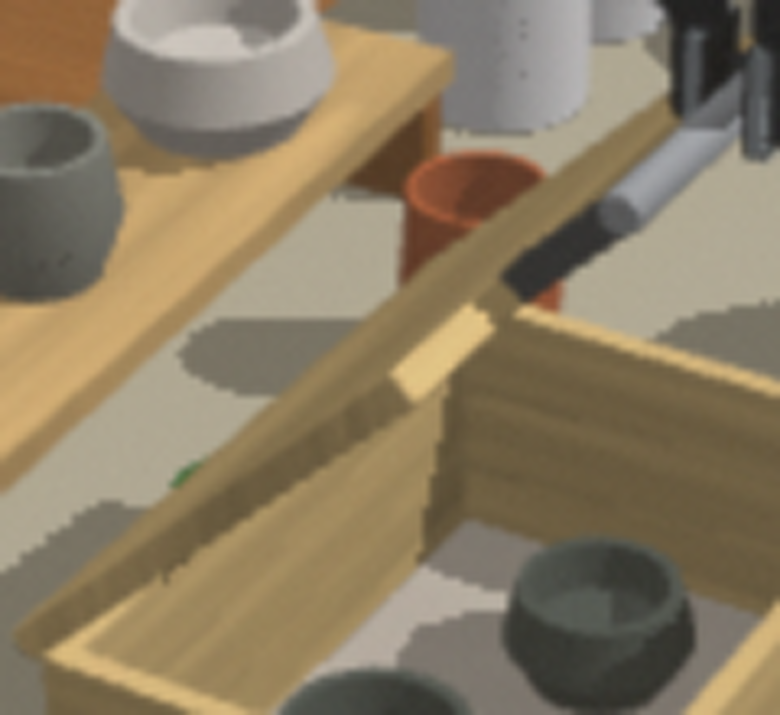

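View pics/s15e.png

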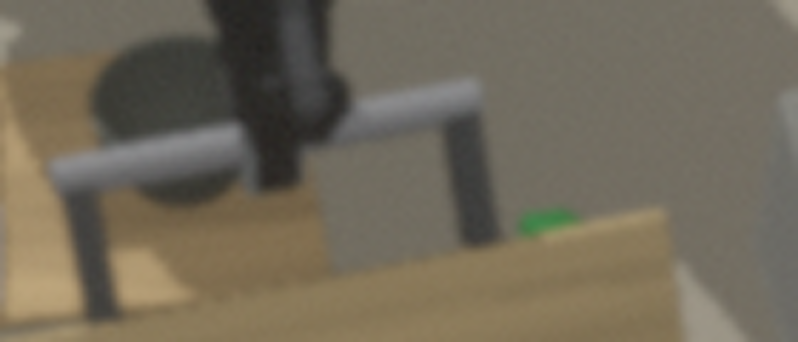

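View pics/w15e.png

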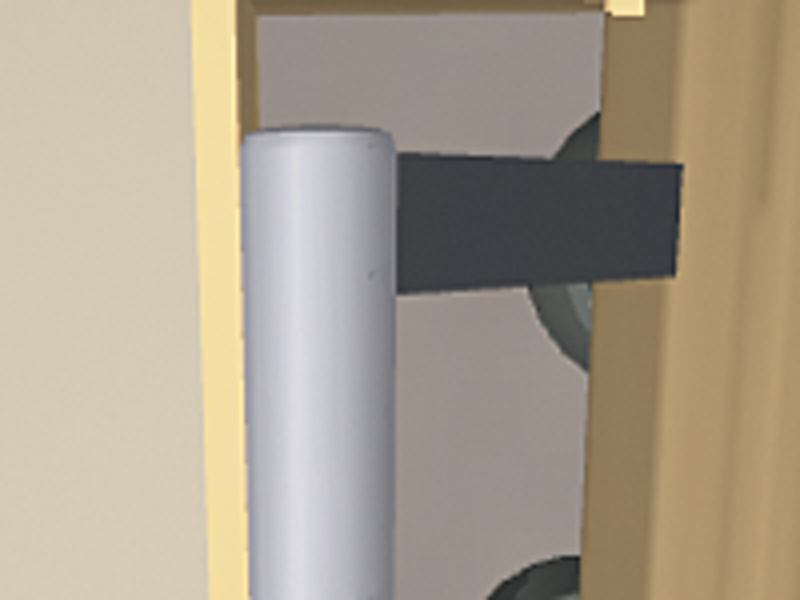

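Run:
```python
from fit import *
o=mk('d15','s15',(295.5,142.8),(303.7,116.7),(260.5,168.2),(337,137.2),(229.1,129.5))
fit(o); fit(o+[('w15',L,(280,84))])
```

```text
[ 0.68865418 -0.01900871 -0.05115418  0.77439426] 44.36952291371932 bar [ 0.51222524 -0.00997575  0.29920772]
[[-1.8, 0.6], [-1.5, -0.5], [1.6, -0.3], [-2.2, 0.6], [-1.1, -1.6], [0.2, -2.9], [-0.6, -2.4], [-1.0, -1.1], [-1.1, -1.7], [0.1, 0.7], [-0.2, 1.1], [-0.1, 0.0], [-0.5, -0.8], [-0.5, -0.8], [-0.4, 1.6]]
[ 0.6888406  -0.01932647 -0.05271027  0.78859914] 45.18340268307131 bar [ 0.51501411 -0.01015553  0.30169879]
[[-1.7, 0.7], [-1.6, -0.5], [1.7, -0.2], [-2.3, 0.6], [-1.1, -1.6], [0.2, -2.9], [-0.6, -2.2], [-1.2, -1.2], [-0.6, -1.8], [0.2, 0.7], [-1.6, -0.5], [0.3, 0.2], [-1.7, -2.1], [-0.0, -0.5], [-0.2, 1.8], [-0.6, 0.2]]
```

Call:
{"op": "step_arm", "data": {"series": [[[0,0,0],0,250],[[0,0,0],0,250],[[0,0,0],0,250],[[0,0,0],0,250],[[0,0,0],0,250]]}}

```text
clock: 17.48
tcp_pos: [0.5146, -0.0106, 0.2886]
orientation: [0.007, 0.727, 0.686, -0.004]
wrist_force: [-3.3, -2.2, -0.2]
finger_gap: 0.0126
```

Run:
```python
from h import *
snap('side','d16');snap('wrist','w16');print(env.get_state()['tcp_pos'],env.get_state()['qvel'])
crop('w16',200,50,400,200,4,'w16e')
print(np.abs(cv2.imread('pics/w16.png').astype(int)-cv2.imread('pics/w15.png')).mean())
```

```text
[ 0.51462287 -0.01057822  0.28856443] [-0.00182252 -0.00049053  0.0003065   0.00017933 -0.00186705  0.00011034]
1.1217701247165532
```

View pics/d16.png

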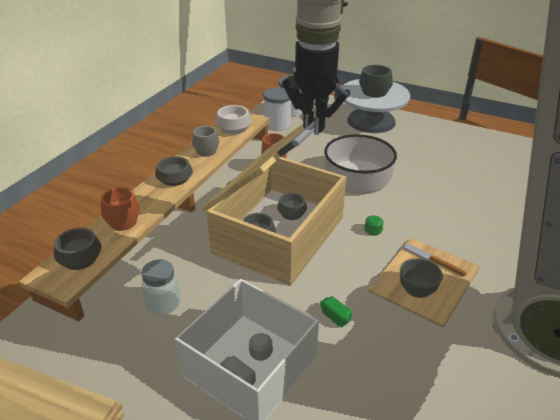

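View pics/w16e.png

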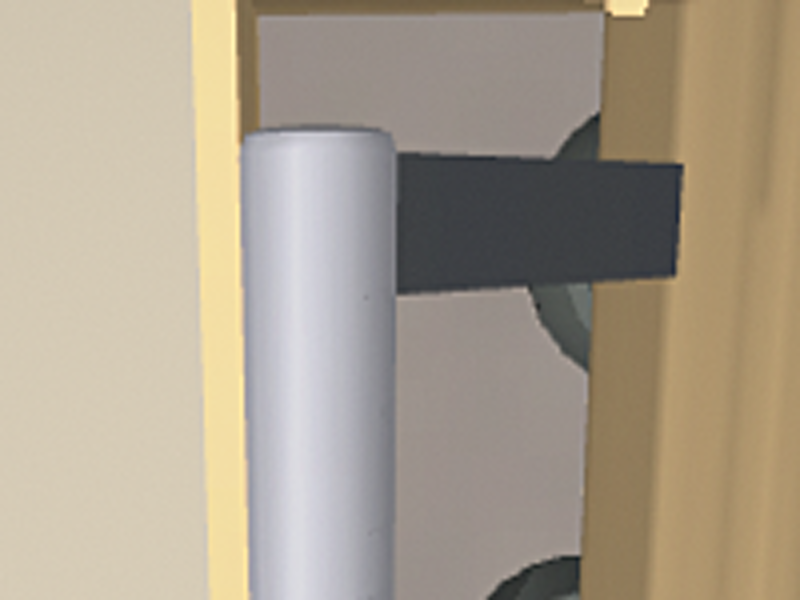

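Nothing moved between these pictures: the bar is unchanged in the wrist view, both lumps are in the tub near (260,347) and (235,370), and the tub and bystanders stand where they were. I'm handing in.

```bash
python3 -c "
from workcell import env
print(env.hand_in())"
```

```text
the job is handed in; nothing more can be done
None
```

I put the stub and then the offcut into the scrap tub with the lid shut. I then gripped the lid bar at 30 N, raised the lid along its arc, and handed the job in at about 18 s while still holding it.

- **Lid angle:** the side and scene views gave 44.4°, and adding the wrist view gave 45.2°. The tool's forward travel matches 45°. Its height suggests about 47°, probably because the bar slipped a few millimetres in the pads, so I trusted the cameras.
- **Steadiness:** over the last 0.6 s hold the tool did not move measurably, and the bar was unchanged in the wrist view. The wrist force was about 4 N.
- **Surroundings:** the last side view shows both lumps lying in the tub. The tub, basin, jar, pot and green look-alikes appear unmoved.
- **Forces:** the highest reading between moves was about 14 N, briefly, at the end of the lift.

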